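# Fit the adjustable wrench to the lock nut and turn it to its mark

## Task

An adjustable wrench lies loosely round the hexagonal lock nut of the round mounting foot. Roll its thumbwheel until the jaws just fit the nut, leaving no more than about 2 mm of play, then swing the handle clockwise (seen from above) until the raised line on the nut points at the raised line on the flange. Turn the nut with the wrench only, not with the gripper, leave the wrench snug on the nut, and leave the other things where they are.

Things in the scene. Friction and masses are not known exactly. Their poses are not given: they have to be found in the camera images.
- nut_top (a point): centre of the top face of the plain steel hexagonal lock nut, on its vertical turning axis, 32 mm above the table. The nut is 36 mm across flats and 24 mm high and stands on a fixed round grey flange of 132 mm diameter, 8 mm high. A short dark raised line on the nut's top runs out to one corner, the one in the wrench's open mouth.
- lock_nut (a joint): angle of the nut (rad), counter-clockwise seen from above positive; 0 when its raised line points exactly at the raised line on the flange; starts near +0.77. It is stiff (0.15 N m) and stays where it is left.
- index_mark (a point): the short dark raised line on the rim of the flange, 57 mm from the nut's axis: the line on the nut must end up pointing at it, within about 8 degrees
- wrench_jaw (a joint): moving jaw of the wrench: how far it has been closed (m). The jaw opening is 52 mm minus this value, so 0.016 is a perfect fit on the 36 mm nut. Starts at 0.002 to 0.008 (8 to 14 mm of play). The other jaw is part of the wrench.
- wheel_top (a point): top of the wrench's knurled dark steel thumbwheel: a cylinder of 26 mm diameter, 20 mm wide, its axis level and across the wrench (along its y), 47 mm from the jaws' centre towards the handle. The point is 38 mm above the table, 14 mm above the flat of the wrench head, 6 mm above the nut. It is solid and does not yield. Axes as sleeve_center.
- worm (a joint): angle of the thumbwheel (rad), 5.33 at a perfect fit; the jaw closes 3 mm per rad. A shut fingertip pressed on the wheel with about 6 to 20 N and rubbed along the wrench towards the nut rolls it and closes the jaw, 2.3 mm per 10 mm of rubbing; towards the handle opens it. It needs about 4 N of rubbing, stays where it is left, and the finger slips on it once the jaws are tight.
- wrench: the wrench; its origin is midway between the jaws when they fit, at the level of the sleeve's underside (table height): it comes onto the nut's axis when the jaws fit. Axes as those of sleeve_center.
- sleeve_center (a point): centre of the black ribbed rubber sleeve on the wrench's handle: 105 mm long, 28 mm wide, 26 mm high, lying on the table, its centre 13 mm up and 167 mm from the jaws' centre. The wrench is 236 mm long, of plain steel, a loose 0.4 kg. x points along the handle away from the nut, y across the wrench, z up.
- plaster_roll: roll of white fixing plaster, 45 mm across and 30 mm high, a bystander; origin under its centre
- oximeter: small blue and white finger oximeter, 33 x 58 x 30 mm, a bystander; origin under its centre
- marker: thick grey and red marker lying down, 137 mm long, 18 mm thick, a bystander; origin under its centre
- logger: flat white data logger with a display, 92 x 58 x 20 mm, a bystander; origin under its centre
- syringe: syringe lying down, 114 mm long, 22 mm high, a bystander; origin under its centre
Not all that is in view belongs to the job. Of the things shaped like the part that bears nut_top, the grey one is meant.

How it is judged:
By the outcome, as a careful person would: the job done as asked, in the order asked, and still so for the second after the job is handed in, with the robot touching nothing.
It also fails if it takes over 51 s, if anything falls off the work surface, if the arm or the gripper's body presses on something with over 40 N, if the wrist force passes 120 N, or if a joint passes its speed limit or range.

## Robot

A 6-joint arm with a two-finger parallel gripper is mounted at the origin on a cart in front of the work surface, level with it; the furniture and walls round the work are solid. World frame = base frame: x ahead of the robot, y to its left, z up, the work surface at z = 0. Lengths are in m, angles in rad, forces in N, time in s.
With the tool pointing down it reaches from about 0.3 to 0.875 m from the base axis. Payload 6.4 kg.
Tool frame: the origin (TCP) lies midway between the tips of the shut fingers; the grasp point (between the pads) lies 19 mm behind it; z points along the fingers, y is the line along which they close (so a half turn about z gives the same grasp; the last joint's range is limited). The gripper opens to 85 mm and grips with 20 to 120 N. Pads are 22 mm wide; open, the fingers measure 114 mm over their backs; the gripper's body (76 mm by 85 mm) begins 54 mm behind the grasp point. The pads swing forward as they close: fully open they stand 13 mm farther back than shut.
Start: joints at [-1.31, 0.181, 1.607, -0, 1.354, -0.206], TCP at [0.259, -0.513, 0.231] pointing down, gripper open.
Joint ranges: [-2.99, 2.99], [-0.89, 2.07], [0.3, 2.58], [-1.14, 4.28], [0, 2.63], [-3.12, 3.12]. Speed limits (rad/s): [2.57, 2.57, 3.01, 3.14, 3.14, 3.14].

## Interface

Orientations are given as a unit quaternion [x, y, z, w].
In Python, from workcell import ctrl, grab_frame, get_calibration gives the robot as it stands. The module is installed in compiled form; this text tells all that it offers.
- The arm moves only by the tool drive_tool, never from a script. Its argument "deltas" is a list of rows, each an object of numbers: "x", "y", "z": the shift along the tool's x, y, z in m; "ax", "ay", "az": the turn, a rotation vector about the tool's x, y, z in rad; "gripper": the opening, from 0 (shut) to 1 (fully open). A call has 1 to 8 rows; each row is the pose to reach, as a shift and turn from the pose commanded when the call began, along the tool's axes at that moment; what a row does not reach only later rows make up. A row lasts 1/10 s, in which the tool goes at most 50 mm and 8.59 degrees, less where a joint would pass 70% of its speed; a pose out of reach is approached as far as the arm can. A call with a gripper value outside its range is refused whole. The fingers move at their own pace and stop on an object; "squeeze" is the grip in N (left out, the last holds). Time passes only in rows, so rows that repeat a pose let the fingers close. It gives the time, the measured TCP pose, the force, the opening and the grip force at its end, in the units of the state.
- ctrl.read_state(): the state, without advancing time (a new reading comes with each control period).
- grab_frame(name): name is "scene" or "top" or "wrist"; returns (picture, depth): 420x560x3 uint8, red, green, blue; 420x560 float32, m along the optical axis (not along the pixel's ray), 0 where there is no reading.
- get_calibration(name): a dict with "vfov" (degrees; the focal length in pixels is half the picture's height over the tangent of half this angle, whatever the lens; pixels are square), "cx", "cy" (the principal point, pixels), "origin" and "attitude" of the camera in the world; the wrist camera has in their place "mount" (4x4, takes a point from camera to tool coordinates, whose origin is the TCP and whose axes are the flange's). Camera axes: x right, y up, looking along -z (the intrinsics and any distortion apply to the point x, -y, -z); pixel columns grow to the right and rows downward; lengths in m; the calibration is good to about 2 mm. A picture is of the moment at which its call begins: read the wrist's pose just before it. get_calibration takes no time and is no camera call.
- ctrl.sign_off(): hands the job in; it is judged then, once.
The state is a dict: "time": time; "qpos": joint angles; "joint_vel": joint speeds; "joint_efforts": joint torques, N m; "ee_pos": TCP position; "tool_rot": TCP orientation; "wrist_force": force on the tool from outside, world axes, zero at the start; "moment": the same for the moment, N m; "finger_gap": opening from 0.0 (shut) to 1.0 (fully open); "finger_force": force on a finger pad.
Only numpy, scipy, OpenCV 4.12 (cv2) and the standard library are available. Lean on these libraries where they do the work, as an engineer would, in place of code of your own. Each camera call takes 0.05 s, during which the arm holds its last target. There are 200 camera calls.

## Working session

There is one attempt and no reset: what is moved stays moved. The work goes in short steps, Python scripts to look and compute and a tool call to move; the robot and the scene stay as the last step left them, time stands still between calls to the robot, and variables do not carry over. Pictures are saved under pics/ and viewed, at most 10 in all, crops included, and the job is handed in when it is done.

Besides the shell and the picture viewer there is one more tool, called after ">>>" as name(argument=value, ...) on one line, values as JSON. drive_tool: Moves the arm, as the interface text tells. Its arguments: {"type":"object","properties":{"deltas":{"type":"array"},"squeeze":{"type":"number"}},"required":["deltas"]}

```bash
mkdir -p pics
cat > h.py <<'E'
import numpy as np, cv2
from workcell import ctrl, grab_frame, get_calibration
from scipy.spatial.transform import Rotation as R
def cam(name, st=None):
    c=get_calibration(name)
    if 'mount' in c:
        st=st or ctrl.read_state()
        T=np.eye(4);T[:3,:3]=R.from_quat(st['tool_rot']).as_matrix();T[:3,3]=st['ee_pos']
        M=T@np.array(c['mount'])
    else:
        M=np.eye(4);a=np.array(c['attitude'],float)
        M[:3,:3]=a if a.shape==(3,3) else R.from_quat(a).as_matrix();M[:3,3]=c['origin']
    f=210/np.tan(np.radians(c['vfov'])/2)
    return M,f,c
def ray(C,u,v,z):
    M,f,c=C; d=M[:3,:3]@np.array([(u-c['cx'])/f,-(v-c['cy'])/f,-1]); o=M[:3,3]
    return o+d*(z-o[2])/d[2]
def proj(C,p):
    M,f,c=C; q=M[:3,:3].T@(np.array(p)-M[:3,3]); return c['cx']+f*q[0]/-q[2], c['cy']-f*q[1]/-q[2]
def pt(C,u,v,D):
    M,f,c=C; d=D[int(v),int(u)]; return M[:3,3]+M[:3,:3]@(d*np.array([(u-c['cx'])/f,-(v-c['cy'])/f,-1]))
E
python3 - <<'E'
from h import *
for n in ['scene','top','wrist']:
    print(n,get_calibration(n))
st=ctrl.read_state();print(st)
for n in ['scene','top']:
    p,d=grab_frame(n); cv2.imwrite(f'pics/{n}0.png',p[:,:,::-1]); np.save(f'{n}0.npy',d)
E
```

```text
scene {'vfov': 56.46297466392252, 'cx': 280.8629654608685, 'cy': 209.19188045416803, 'origin': array([0.18922282, 0.68782791, 0.39763638]), 'attitude': array([-0.13445892,  0.52363604,  0.80993316, -0.22745192])}
top {'vfov': 56.70463596598457, 'cx': 273.9428801151088, 'cy': 212.67713959560325, 'origin': array([0.49069039, 0.03102779, 0.90841698]), 'attitude': array([ 0.01425442, -0.03843315, -0.69849011,  0.71444473])}
wrist {'vfov': 58.45875835391407, 'cx': 280.28386979602783, 'cy': 215.88357867467215, 'mount': array([[-2.02470338e-04,  9.58773785e-01,  2.84170352e-01,
         7.24572391e-02],
       [ 9.99999798e-01,  3.65226495e-04, -5.19756162e-04,
        -5.83948595e-04],
       [-6.02115124e-04,  2.84170190e-01, -9.58773665e-01,
        -1.41303405e-01],
       [ 0.00000000e+00,  0.00000000e+00,  0.00000000e+00,
         1.00000000e+00]])}
{'time': 0.0, 'qpos': array([-1.31029634e+00,  1.81562501e-01,  1.60801223e+00, -7.92626936e-06,
        1.35379788e+00, -2.06296336e-01]), 'joint_vel': array([-0.00248605, -0.00175603, -0.00029895,  0.00025266, -0.00058958,
       -0.00093264]), 'joint_efforts': array([ 2.00654863e-04, -4.44864500e+01, -3.51339519e+01, -1.77757342e-04,
        9.25336877e-03,  1.91059951e-05]), 'ee_pos': array([ 0.25863478, -0.51292652,  0.23037005]), 'tool_rot': array([ 9.72885487e-01,  2.31285618e-01, -2.79851395e-05, -8.89548315e-04]), 'wrist_force': array([ 0.49460117, -0.83723341, -0.42273745]), 'moment': array([ 0.02689637, -0.0549293 ,  0.06502895]), 'finger_force': 0.0, 'finger_gap': 1.001692386611847}
```

View pics/top0.png

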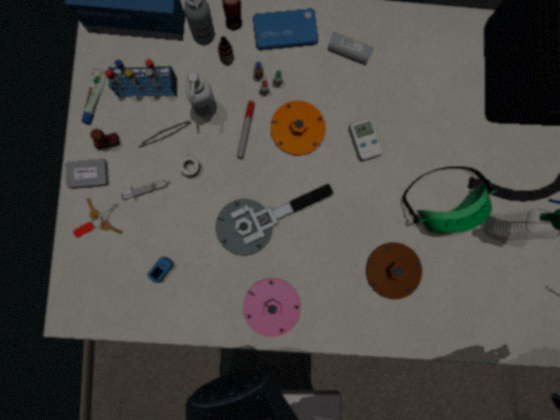

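View pics/scene0.png

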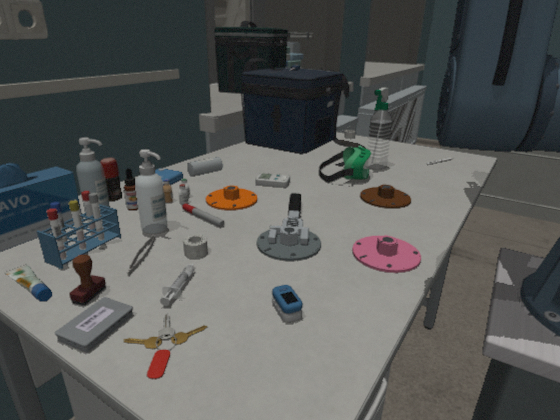

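The top view shows the grey flange and nut at about (243,226), with the wrench handle running to the sleeve at about (311,201). The pink flange is at (272,306) and the brown one at (394,270). The scene view shows the same wrench at (290,235), with the sleeve to its rear.

Run:
```python
from h import *
C=cam('top');im=cv2.imread('pics/top0.png');D=np.load('top0.npy')
print('nut',ray(C,243,226,.032),pt(C,243,226,D))
g=cv2.cvtColor(im,cv2.COLOR_BGR2GRAY);m=np.zeros_like(g);m[170:225,280:345]=(g[170:225,280:345]<60)*255
n,l,s,c=cv2.connectedComponentsWithStats(m);i=1+np.argmax(s[1:,4]);print(s[i],c[i])
r=cv2.minAreaRect(np.argwhere(l==i)[:,::-1].astype(np.float32));print(r)
print('sleeve',ray(C,*c[i],.026),pt(C,*c[i],D))
b=[ray(C,*q,.02)[:2] for q in cv2.boxPoints(r)];print(np.round(b,3))
print('scene nut', proj(cam('scene'),ray(C,243,226,.032)))
w=grab_frame('wrist')[0]
crop=cv2.resize(im[150:290,190:376],(797,600),interpolation=cv2.INTER_CUBIC);cv2.imwrite('pics/c1.png',np.clip(crop*1.5,0,255))
```

```text
nut [0.52481052 0.07065838 0.032     ] [0.52478127 0.07062441 0.03275126]
[290 184  43  28 537] [311.00372439 197.57728119]
((311.18292236328125, 197.6463165283203), (12.641589164733887, 44.21064376831055), 65.224853515625)
sleeve [ 0.59362872 -0.08261273  0.026     ] [ 0.59314417 -0.08207781  0.03015369]
[[ 0.585 -0.032]
 [ 0.63  -0.124]
 [ 0.604 -0.136]
 [ 0.559 -0.044]]
scene nut (np.float64(289.8209517833951), np.float64(229.59901520630166))[ WARN:0@0.716] global loadsave.cpp:1063 imwrite_ Unsupported depth image for selected encoder is fallbacked to CV_8U.
```

View pics/c1.png

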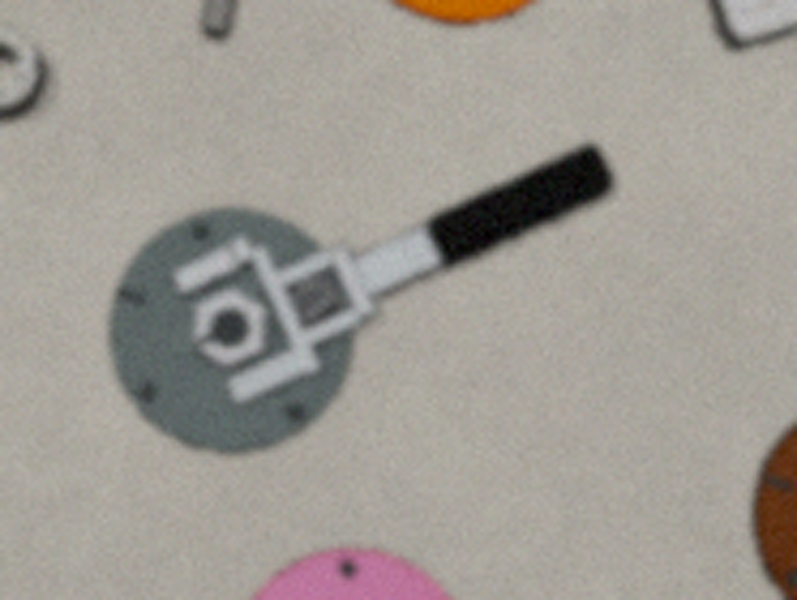

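Nut at about (0.525, 0.071) and sleeve at (0.594, -0.083), which are 168 mm apart, matching the 167 mm given. The handle points at about -65°. The index line is about 43° clockwise of the nut mark. I'll move the wrist camera over the wrench.

>>> drive_tool(deltas=[{"x":0.04,"y":-0.03,"z":0.006,"gripper":0},{"x":0.08,"y":-0.058,"z":0.012,"gripper":0},{"x":0.12,"y":-0.087,"z":0.02,"gripper":0},{"x":0.16,"y":-0.116,"z":0.026,"gripper":0},{"x":0.2,"y":-0.145,"z":0.032,"gripper":0},{"x":0.24,"y":-0.174,"z":0.038,"gripper":0},{"x":0.28,"y":-0.204,"z":0.044,"gripper":0},{"x":0.32,"y":-0.233,"z":0.05,"gripper":0}])

```text
$.deltas[0]: bad value
```

>>> drive_tool(deltas=[{"x":0.04,"y":-0.03,"z":0.006,"gripper":0},{"x":0.08,"y":-0.058,"z":0.012,"gripper":0},{"x":0.12,"y":-0.087,"z":0.02,"gripper":0},{"x":0.16,"y":-0.116,"z":0.026,"gripper":0},{"x":0.178,"y":-0.13,"z":0.03,"gripper":0},{"x":0.178,"y":-0.13,"z":0.03,"gripper":0},{"x":0.178,"y":-0.13,"z":0.03,"gripper":0}])

```text
$.deltas[0]: bad value
```

Run:
```python
from h import *
st=ctrl.read_state();print(st['time'],st['ee_pos'],st['tool_rot'],st['wrist_force'],st['finger_gap'])
p,d=grab_frame('wrist');np.save('w1.npy',d);C=cam('wrist',st)
im=p[:,:,::-1].copy();cv2.imwrite('pics/w1.png',im)
for n,q in dict(nut=[.5248,.0707,.032],wheel=[.544,.028,.038],tcp=st['ee_pos']).items(): print(n,proj(C,q))
```

```text
0.15 [ 0.25865205 -0.51307604  0.23059386] [ 9.72887363e-01  2.31278469e-01 -3.09535101e-05 -6.69595055e-04] [0.13388726 0.8325799  0.03040072] 0.9974001641352456
nut (np.float64(-454.86157849330584), np.float64(-713.347627544048))
wheel (np.float64(-386.04789361509404), np.float64(-730.629085412141))
tcp (np.float64(281.52084742493764), np.float64(286.37902552649086))
```

View pics/w1.png

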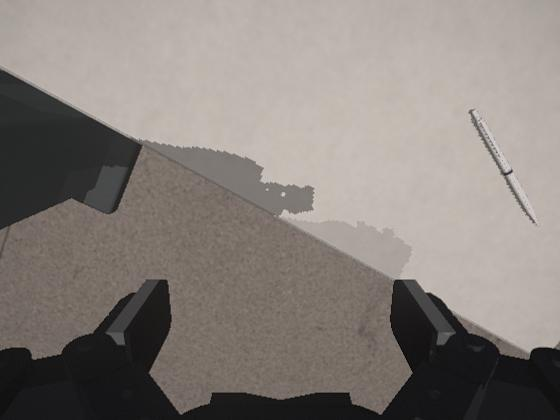

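The move was refused, so the wrist picture shows only the start pose (table edge and open fingers). I'll try again with all keys given.

>>> drive_tool(deltas=[{"x":0.04,"y":-0.03,"z":0.006,"ax":0.0,"ay":0.0,"az":0.0,"gripper":0.0},{"x":0.08,"y":-0.058,"z":0.012,"ax":0.0,"ay":0.0,"az":0.0,"gripper":0.0},{"x":0.12,"y":-0.087,"z":0.02,"ax":0.0,"ay":0.0,"az":0.0,"gripper":0.0},{"x":0.16,"y":-0.116,"z":0.026,"ax":0.0,"ay":0.0,"az":0.0,"gripper":0.0},{"x":0.2,"y":-0.145,"z":0.032,"ax":0.0,"ay":0.0,"az":0.0,"gripper":0.0},{"x":0.24,"y":-0.174,"z":0.038,"ax":0.0,"ay":0.0,"az":0.0,"gripper":0.0},{"x":0.28,"y":-0.204,"z":0.044,"ax":0.0,"ay":0.0,"az":0.0,"gripper":0.0},{"x":0.32,"y":-0.233,"z":0.05,"ax":0.0,"ay":0.0,"az":0.0,"gripper":0.0}])

```text
time: 1.0
ee_pos: [0.4401, -0.1596, 0.1812]
tool_rot: [0.973, 0.231, 0.0, 0.0]
wrist_force: [1.2, -0.2, 0.5]
finger_gap: -0.005
finger_force: 0.0
```

>>> drive_tool(deltas=[{"x":0.04,"y":-0.03,"z":0.006,"ax":0.0,"ay":0.0,"az":0.0,"gripper":0.0},{"x":0.08,"y":-0.058,"z":0.012,"ax":0.0,"ay":0.0,"az":0.0,"gripper":0.0},{"x":0.12,"y":-0.087,"z":0.02,"ax":0.0,"ay":0.0,"az":0.0,"gripper":0.0},{"x":0.16,"y":-0.116,"z":0.026,"ax":0.0,"ay":0.0,"az":0.0,"gripper":0.0},{"x":0.178,"y":-0.13,"z":0.03,"ax":0.0,"ay":0.0,"az":0.0,"gripper":0.0},{"x":0.178,"y":-0.13,"z":0.03,"ax":0.0,"ay":0.0,"az":0.0,"gripper":0.0}])

```text
time: 1.6
ee_pos: [0.5403, 0.0377, 0.1504]
tool_rot: [0.972, 0.233, -0.0, -0.001]
wrist_force: [-0.8, 0.0, -0.8]
finger_gap: -0.004
finger_force: 0.0
```

Run:
```python
from h import *
st=ctrl.read_state();print(st['time'],st['ee_pos'],st['tool_rot'],st['wrist_force'],st['finger_gap'])
p,d=grab_frame('wrist');np.save('w1.npy',d);C=cam('wrist',st)
im=p[:,:,::-1].copy();cv2.imwrite('pics/w1.png',im)
for n,q in dict(nut=[.5248,.0707,.032],wheel=[.544,.028,.038],tcp=st['ee_pos']).items(): print(n,proj(C,q))
```

```text
1.6 [0.54025931 0.03773238 0.15037799] [ 9.72396753e-01  2.33332365e-01 -4.81664714e-04 -5.74123256e-04] [-0.83254086  0.03863893 -0.80360659] -0.003624562808917312
nut (np.float64(230.39309311221604), np.float64(208.17151337384306))
wheel (np.float64(295.8701320053673), np.float64(213.53927391881447))
tcp (np.float64(281.52122535327175), np.float64(286.3857515300992))
```

View pics/w1.png

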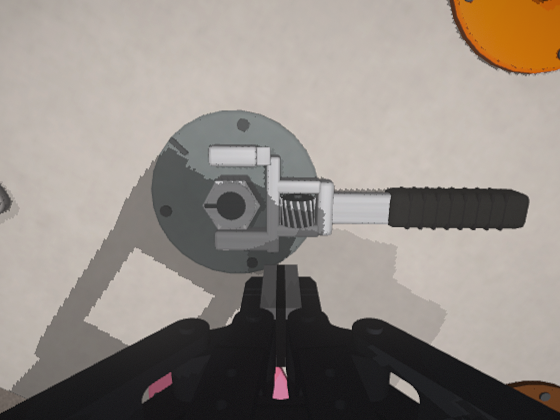

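The wrist view is clear. The nut top is at (231,207) with its mark pointing left, and the index line is at (178,146). The jaws are at rows 156 and 241, the wheel is at (299,211), and the sleeve spans x 390–527 at row about 208. The shut fingers are at (281,275).

Run:
```python
from h import *
class S(dict):pass
st=ctrl.read_state();C=cam('wrist',st);D=np.load('w1.npy');T=cam('top');print('q',st['qpos'].round(3))
def tri(a,b):
    A=[];B=[]
    for K,(u,v) in((C,a),(T,b)):
        o=K[0][:3,3];d=ray(K,u,v,0)-o;d/=np.linalg.norm(d);P=np.eye(3)-np.outer(d,d);A.append(P);B.append(P@o)
    return np.linalg.solve(sum(A),sum(B))
print('wheel tri',tri((299,211),(264.7,219.3)),'ray',ray(C,299,211,.038),'depth',pt(C,299,211,D))
print('nut tri',tri((231,207),(243.6,226.5)),'ray',ray(C,231,207,.032))
im=cv2.imread('pics/w1.png');g=cv2.cvtColor(im,cv2.COLOR_BGR2GRAY);m=np.zeros_like(g);m[180:235,380:540]=(g[180:235,380:540]<75)*255
n,l,s,c=cv2.connectedComponentsWithStats(m);i=1+np.argmax(s[1:,4]);print(s[i],c[i])
sl=ray(C,*c[i],.024);print('sleeve',sl,tri(c[i],(311.,197.6)))
nu=ray(C,231,207,.032);v=(sl-nu)[:2];print('dist',np.hypot(*v),np.degrees(np.arctan2(v[1],v[0])))
Rm=R.from_quat(st['tool_rot']).as_matrix();print('tool y deg',np.degrees(np.arctan2(Rm[1,1],Rm[0,1])))
W=ray(C,299,211,.038);print('tool delta to wheel',Rm.T@(W-st['ee_pos']))
for a,b in((156,1),(232,1)): print('jaw',ray(C,240,a,.024))
im2=ray(C,178,146,.009)
print('index',im2,'dist',np.hypot(*(im2-nu)[:2]),np.degrees(np.arctan2(*(im2-nu)[1::-1])))
mk=ray(C,206,206,.032);print('mark deg',np.degrees(np.arctan2(*(mk-nu)[1::-1])))
for r in range(140,250,3): print(r,g[r,232+8*(r>0)-0], round(pt(C,245,r,D)[2],3),end=' | ')
```

```text
q [-0.153  0.194  1.765 -0.     1.184  0.948]
wheel tri [0.54181363 0.02200728 0.01947552] ray [0.54613265 0.02511577 0.038     ] depth [0.54588749 0.02492933 0.03693139]
nut tri [0.5239203  0.06921142 0.02754065] ray [0.52531535 0.06895385 0.032     ]
[ 385  187  144   43 5355] [456.64145658 207.8875817 ]
sleeve [ 0.59783849 -0.08022149  0.024     ] [ 0.59623738 -0.08446013  0.01537084]
dist 0.16587009074188203 -64.07281522851973
tool y deg -63.07579457597596
tool delta to wheel [0.0007747  0.01271099 0.11262383]
jaw [0.55990967 0.07898217 0.024     ]
jaw [0.50820145 0.05469577 0.024     ]
index [0.54323024 0.12386701 0.009     ] dist 0.05776156331064629 71.93158497678994
mark deg 114.5373405034762
140 131 0.007 | 143 134 0.007 | 146 118 0.021 | 149 194 0.022 | 152 203 0.022 | 155 202 0.023 | 158 199 0.023 | 161 194 0.023 | 164 170 0.022 | 167 102 0.008 | 170 129 0.007 | 173 132 0.006 | 176 83 0.015 | 179 77 0.027 | 182 171 0.03 | 185 119 0.03 | 188 123 0.03 | 191 121 0.032 | 194 115 0.031 | 197 58 0.031 | 200 60 0.031 | 203 58 0.033 | 206 59 0.032 | 209 59 0.031 | 212 59 0.03 | 215 56 0.032 | 218 126 0.033 | 221 122 0.032 | 224 122 0.031 | 227 105 0.031 | 230 75 0.02 | 233 117 0.022 | 236 122 0.022 | 239 117 0.023 | 242 118 0.023 | 245 119 0.023 | 248 115 0.023 |
```

Heights and distances check out: wheel at 37 mm, nut to sleeve 166 mm, index line 58 mm out, and a mark-to-index angle of about 43°. I'll turn the tool by about -89°, which suits both the rubbing and the later handle grip, and go above the wheel.

>>> drive_tool(deltas=[{"x":0.001,"y":0.005,"z":0.015,"ax":0.0,"ay":0.0,"az":-0.14,"gripper":0.0},{"x":0.001,"y":0.01,"z":0.03,"ax":0.0,"ay":0.0,"az":-0.28,"gripper":0.0},{"x":0.001,"y":0.015,"z":0.045,"ax":0.0,"ay":0.0,"az":-0.42,"gripper":0.0},{"x":0.001,"y":0.02,"z":0.06,"ax":0.0,"ay":0.0,"az":-0.56,"gripper":0.0},{"x":0.001,"y":0.02,"z":0.075,"ax":0.0,"ay":0.0,"az":-0.7,"gripper":0.0},{"x":0.001,"y":0.02,"z":0.085,"ax":0.0,"ay":0.0,"az":-0.84,"gripper":0.0},{"x":0.001,"y":0.02,"z":0.09,"ax":0.0,"ay":0.0,"az":-0.98,"gripper":0.0},{"x":0.001,"y":0.02,"z":0.09,"ax":0.0,"ay":0.0,"az":-1.12,"gripper":0.0}])

```text
time: 2.45
ee_pos: [0.5488, 0.0158, 0.0605]
tool_rot: [0.7, 0.714, -0.001, -0.001]
wrist_force: [-0.9, 0.2, -0.1]
finger_gap: 0.002
finger_force: 0.0
```

>>> drive_tool(deltas=[{"x":0.0,"y":0.0,"z":0.0,"ax":0.0,"ay":0.0,"az":-0.14,"gripper":0.0},{"x":0.0,"y":0.0,"z":0.0,"ax":0.0,"ay":0.0,"az":-0.28,"gripper":0.0},{"x":0.0,"y":0.0,"z":0.0,"ax":0.0,"ay":0.0,"az":-0.42,"gripper":0.0},{"x":0.0,"y":0.0,"z":0.0,"ax":0.0,"ay":0.0,"az":-0.435,"gripper":0.0},{"x":0.0,"y":0.0,"z":0.0,"ax":0.0,"ay":0.0,"az":-0.435,"gripper":0.0}])

```text
time: 2.95
ee_pos: [0.5498, 0.0163, 0.0615]
tool_rot: [0.533, 0.846, -0.0, 0.0]
wrist_force: [0.6, 0.6, -0.3]
finger_gap: -0.003
finger_force: 0.0
```

```bash
cat > s.py <<'E'
from h import *
st=ctrl.read_state();Rm=R.from_quat(st['tool_rot']).as_matrix()
print('t',round(st['time'],2),'tcp',st['ee_pos'].round(4),'toolx deg',np.degrees(np.arctan2(Rm[1,0],Rm[0,0])).round(2),'F',st['wrist_force'].round(1),'Ftool',(Rm.T@st['wrist_force']).round(1),'q',st['qpos'].round(2))
print('wheel in tool',(Rm.T@(np.array([.546,.025,.038])-st['ee_pos'])).round(4))
E
python3 s.py
```

```text
t 2.95 tcp [0.5498 0.0163 0.0615] toolx deg 115.6 F [ 0.6  0.6 -0.3] Ftool [0.3 0.8 0.3] q [-0.19  0.34  1.79 -0.    1.01 -0.63]
wheel in tool [0.0095 0.0003 0.0235]
```

>>> drive_tool(deltas=[{"x":0.002,"y":0.0,"z":0.012,"ax":0.0,"ay":0.0,"az":0.0,"gripper":0.0},{"x":0.002,"y":0.0,"z":0.02,"ax":0.0,"ay":0.0,"az":0.0,"gripper":0.0},{"x":0.002,"y":0.0,"z":0.022,"ax":0.0,"ay":0.0,"az":0.0,"gripper":0.0},{"x":0.002,"y":0.0,"z":0.023,"ax":0.0,"ay":0.0,"az":0.0,"gripper":0.0},{"x":0.002,"y":0.0,"z":0.023,"ax":0.0,"ay":0.0,"az":0.0,"gripper":0.0}])

```text
time: 3.45
ee_pos: [0.5482, 0.0192, 0.038]
tool_rot: [0.531, 0.847, -0.001, -0.001]
wrist_force: [-1.9, -0.6, 3.4]
finger_gap: -0.0
finger_force: 1.5
```

>>> drive_tool(deltas=[{"x":0.0,"y":0.0,"z":0.001,"ax":0.0,"ay":0.0,"az":0.0,"gripper":0.0},{"x":0.0,"y":0.0,"z":0.001,"ax":0.0,"ay":0.0,"az":0.0,"gripper":0.0}])

```text
time: 3.65
ee_pos: [0.5485, 0.0192, 0.0377]
tool_rot: [0.531, 0.847, -0.001, -0.001]
wrist_force: [-4.6, -0.4, 10.1]
finger_gap: 0.001
finger_force: 5.1
```

>>> drive_tool(deltas=[{"x":0.003,"y":0.0,"z":0.0004,"ax":0.0,"ay":0.0,"az":0.0,"gripper":0.0},{"x":0.006,"y":0.0,"z":0.0004,"ax":0.0,"ay":0.0,"az":0.0,"gripper":0.0},{"x":0.009,"y":0.0,"z":0.0004,"ax":0.0,"ay":0.0,"az":0.0,"gripper":0.0},{"x":0.012,"y":0.0,"z":0.0004,"ax":0.0,"ay":0.0,"az":0.0,"gripper":0.0},{"x":0.014,"y":0.0,"z":0.0004,"ax":0.0,"ay":0.0,"az":0.0,"gripper":0.0},{"x":0.014,"y":0.0,"z":0.0004,"ax":0.0,"ay":0.0,"az":0.0,"gripper":0.0}])

```text
time: 4.25
ee_pos: [0.5443, 0.0308, 0.0379]
tool_rot: [0.531, 0.847, -0.0, 0.002]
wrist_force: [-0.6, -3.5, 6.4]
finger_gap: 0.002
finger_force: 3.4
```

```bash
python3 s.py
python3 - <<'E'
from h import *
p,d=grab_frame('wrist');np.save('w2.npy',d);im=p[:,:,::-1].copy();cv2.imwrite('pics/w2.png',im)
p,d=grab_frame('top');cv2.imwrite('pics/t2.png',p[:,:,::-1])
E
```

```text
t 4.25 tcp [0.5443 0.0308 0.0379] toolx deg 115.84 F [-0.6 -3.5  6.4] Ftool [-2.9 -2.  -6.4] q [-0.16  0.37  1.81 -0.    0.96 -0.61]
wheel in tool [-0.0059 -0.001  -0.0001]
```

View pics/w2.png

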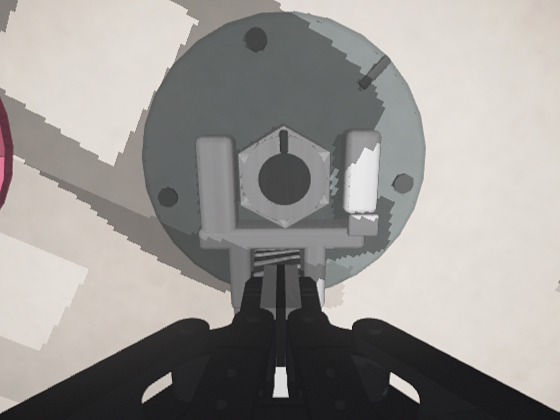

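The near view shows the nut spanning x 239–330 at row 180. The fixed jaw's inner face is at x 235, almost touching, and the moving jaw's is at x 345. About 9 mm of play is left, so the rubbing works. I'll do more strokes.

>>> drive_tool(deltas=[{"x":0.0,"y":0.0,"z":-0.005,"ax":0.0,"ay":0.0,"az":0.0,"gripper":0.0},{"x":-0.015,"y":0.0,"z":-0.005,"ax":0.0,"ay":0.0,"az":0.0,"gripper":0.0},{"x":-0.015,"y":0.0,"z":-0.001,"ax":0.0,"ay":0.0,"az":0.0,"gripper":0.0},{"x":-0.015,"y":0.0,"z":0.0006,"ax":0.0,"ay":0.0,"az":0.0,"gripper":0.0},{"x":-0.011,"y":0.0,"z":0.0006,"ax":0.0,"ay":0.0,"az":0.0,"gripper":0.0},{"x":-0.007,"y":0.0,"z":0.0006,"ax":0.0,"ay":0.0,"az":0.0,"gripper":0.0},{"x":-0.003,"y":0.0,"z":0.0006,"ax":0.0,"ay":0.0,"az":0.0,"gripper":0.0},{"x":0.0,"y":0.0,"z":0.0006,"ax":0.0,"ay":0.0,"az":0.0,"gripper":0.0}])

```text
time: 5.15
ee_pos: [0.5447, 0.0303, 0.0378]
tool_rot: [0.531, 0.847, -0.0, 0.002]
wrist_force: [-1.7, -5.8, 10.9]
finger_gap: -0.001
finger_force: 5.6
```

```bash
cat > g.py <<'E'
from h import *
import sys
st=ctrl.read_state();Rm=R.from_quat(st['tool_rot']).as_matrix()
print('t',round(st['time'],2),'tcp',st['ee_pos'].round(4),'Ftool',(Rm.T@st['wrist_force']).round(1),'wheel',(Rm.T@(np.array([.546,.025,.038])-st['ee_pos'])).round(4))
p,d=grab_frame('wrist');C=cam('wrist',st);cv2.imwrite('pics/'+sys.argv[1]+'.png',p[:,:,::-1])
# heights along row crossing jaws and nut: tool-y of jaw (z>.018..) edges
for v in (165,190,205):
    P=np.array([pt(C,u,v,d) for u in range(190,390)]);y=(P-st['ee_pos'])@Rm[:,1]
    hi=P[:,2]>.0155;e=np.flatnonzero(np.diff(hi.astype(int)));print(v,[(round(1e3*(y[k]+y[k+1])/2,1),'up' if hi[k+1] else 'dn') for k in e])
E
python3 g.py w3
```

```text
t 5.15 tcp [0.5447 0.0303 0.0378] Ftool [ -4.6  -4.  -10.9] wheel [-0.0053 -0.0011 -0.0002]
165 [(np.float64(-36.9), 'up'), (np.float64(-19.5), 'dn'), (np.float64(-9.8), 'up'), (np.float64(21.4), 'dn'), (np.float64(24.7), 'up'), (np.float64(41.7), 'dn')]
190 [(np.float64(-36.7), 'up'), (np.float64(-19.4), 'dn'), (np.float64(-17.7), 'up'), (np.float64(21.2), 'dn'), (np.float64(24.8), 'up'), (np.float64(41.2), 'dn')]
205 [(np.float64(-36.6), 'up'), (np.float64(-19.4), 'dn'), (np.float64(-15.7), 'up'), (np.float64(18.4), 'dn'), (np.float64(28.6), 'up'), (np.float64(41.9), 'dn')]
```

>>> drive_tool(deltas=[{"x":0.0,"y":0.0,"z":-0.005,"ax":0.0,"ay":0.0,"az":0.0,"gripper":0.0},{"x":-0.015,"y":0.0,"z":-0.005,"ax":0.0,"ay":0.0,"az":0.0,"gripper":0.0},{"x":-0.015,"y":0.0,"z":-0.001,"ax":0.0,"ay":0.0,"az":0.0,"gripper":0.0},{"x":-0.015,"y":0.0,"z":0.0,"ax":0.0,"ay":0.0,"az":0.0,"gripper":0.0},{"x":-0.011,"y":0.0,"z":0.0,"ax":0.0,"ay":0.0,"az":0.0,"gripper":0.0},{"x":-0.007,"y":0.0,"z":0.0,"ax":0.0,"ay":0.0,"az":0.0,"gripper":0.0},{"x":-0.003,"y":0.0,"z":0.0,"ax":0.0,"ay":0.0,"az":0.0,"gripper":0.0},{"x":0.001,"y":0.0,"z":0.0,"ax":0.0,"ay":0.0,"az":0.0,"gripper":0.0}])

```text
time: 6.0
ee_pos: [0.5435, 0.0311, 0.0378]
tool_rot: [0.531, 0.847, -0.001, 0.001]
wrist_force: [-2.8, -6.7, 13.9]
finger_gap: -0.005
finger_force: 6.7
```

```bash
python3 g.py w4
```

```text
t 6.0 tcp [0.5435 0.0311 0.0378] Ftool [ -4.9  -5.4 -13.9] wheel [-0.0066 -0.0004 -0.0002]
165 [(np.float64(-36.0), 'up'), (np.float64(-18.8), 'dn'), (np.float64(-16.9), 'up'), (np.float64(38.2), 'dn')]
190 [(np.float64(-35.8), 'up'), (np.float64(-18.6), 'dn'), (np.float64(-16.7), 'up'), (np.float64(38.5), 'dn')]
205 [(np.float64(-35.6), 'up'), (np.float64(-18.4), 'dn'), (np.float64(-16.6), 'up'), (np.float64(21.9), 'dn'), (np.float64(23.9), 'up'), (np.float64(37.4), 'dn')]
```

>>> drive_tool(deltas=[{"x":0.0,"y":0.0,"z":-0.005,"ax":0.0,"ay":0.0,"az":0.0,"gripper":0.0},{"x":-0.015,"y":0.0,"z":-0.005,"ax":0.0,"ay":0.0,"az":0.0,"gripper":0.0},{"x":-0.015,"y":0.0,"z":-0.001,"ax":0.0,"ay":0.0,"az":0.0,"gripper":0.0},{"x":-0.015,"y":0.0,"z":0.0,"ax":0.0,"ay":0.0,"az":0.0,"gripper":0.0},{"x":-0.011,"y":0.0,"z":0.0,"ax":0.0,"ay":0.0,"az":0.0,"gripper":0.0},{"x":-0.007,"y":0.0,"z":0.0,"ax":0.0,"ay":0.0,"az":0.0,"gripper":0.0},{"x":-0.003,"y":0.0,"z":0.0,"ax":0.0,"ay":0.0,"az":0.0,"gripper":0.0},{"x":0.0,"y":0.0,"z":0.0,"ax":0.0,"ay":0.0,"az":0.0,"gripper":0.0}])

```text
time: 6.85
ee_pos: [0.5449, 0.0311, 0.0378]
tool_rot: [0.531, 0.847, 0.0, 0.003]
wrist_force: [2.0, -6.5, 8.6]
finger_gap: -0.002
finger_force: 4.2
```

```bash
python3 g.py w5
```

```text
t 6.85 tcp [0.5449 0.0311 0.0378] Ftool [-6.8 -1.  -8.6] wheel [-0.006  -0.0017 -0.0001]
165 [(np.float64(-35.4), 'up'), (np.float64(35.2), 'dn')]
190 [(np.float64(-35.9), 'up'), (np.float64(35.4), 'dn')]
205 [(np.float64(-35.9), 'up'), (np.float64(18.9), 'dn'), (np.float64(22.2), 'up'), (np.float64(33.2), 'dn')]
```

View pics/w5.png

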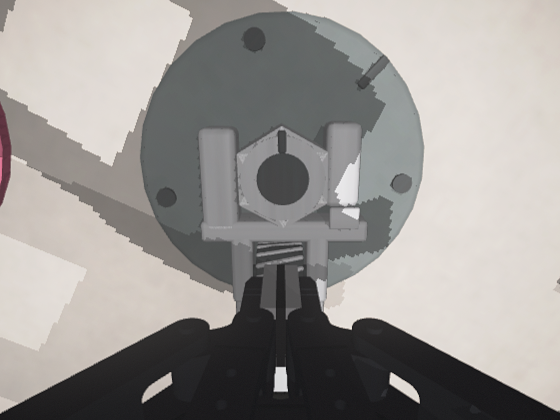

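The moving jaw's inner face is now at x 328, touching the nut, so the jaws are nearly tight. One more stroke to the slip point will make sure.

>>> drive_tool(deltas=[{"x":0.0,"y":0.0,"z":-0.005,"ax":0.0,"ay":0.0,"az":0.0,"gripper":0.0},{"x":-0.015,"y":0.0,"z":-0.005,"ax":0.0,"ay":0.0,"az":0.0,"gripper":0.0},{"x":-0.015,"y":0.0,"z":-0.001,"ax":0.0,"ay":0.0,"az":0.0,"gripper":0.0},{"x":-0.015,"y":0.0,"z":0.0002,"ax":0.0,"ay":0.0,"az":0.0,"gripper":0.0},{"x":-0.012,"y":0.0,"z":0.0002,"ax":0.0,"ay":0.0,"az":0.0,"gripper":0.0},{"x":-0.009,"y":0.0,"z":0.0002,"ax":0.0,"ay":0.0,"az":0.0,"gripper":0.0},{"x":-0.006,"y":0.0,"z":0.0002,"ax":0.0,"ay":0.0,"az":0.0,"gripper":0.0},{"x":-0.003,"y":0.0,"z":0.0002,"ax":0.0,"ay":0.0,"az":0.0,"gripper":0.0}])

```text
time: 7.7
ee_pos: [0.5467, 0.0279, 0.0378]
tool_rot: [0.531, 0.847, 0.0, 0.003]
wrist_force: [2.4, -6.3, 10.1]
finger_gap: -0.005
finger_force: 4.8
```

```bash
python3 g.py w6
```

```text
t 7.7 tcp [0.5467 0.0279 0.0378] Ftool [ -6.8  -0.5 -10.1] wheel [-0.0023 -0.0019 -0.0002]
165 [(np.float64(-34.8), 'up'), (np.float64(35.1), 'dn')]
190 [(np.float64(-35.1), 'up'), (np.float64(34.8), 'dn')]
205 [(np.float64(-34.9), 'up'), (np.float64(-17.4), 'dn'), (np.float64(-10.7), 'up'), (np.float64(12.1), 'dn'), (np.float64(21.6), 'up'), (np.float64(35.8), 'dn')]
```

The jaws are tight: the finger slipped at 6.8 N of rubbing and the jaw width no longer changes. Next I lift, back off along the handle and open partly.

>>> drive_tool(deltas=[{"x":0.0,"y":0.0,"z":-0.03,"ax":0.0,"ay":0.0,"az":0.0,"gripper":0.5},{"x":-0.02,"y":0.0,"z":-0.06,"ax":0.0,"ay":0.0,"az":0.0,"gripper":0.5},{"x":-0.06,"y":0.0,"z":-0.07,"ax":0.0,"ay":0.0,"az":0.0,"gripper":0.5},{"x":-0.1,"y":0.0,"z":-0.07,"ax":0.0,"ay":0.0,"az":0.0,"gripper":0.5},{"x":-0.117,"y":0.0,"z":-0.07,"ax":0.0,"ay":0.0,"az":0.0,"gripper":0.5},{"x":-0.117,"y":0.0,"z":-0.07,"ax":0.0,"ay":0.0,"az":0.0,"gripper":0.5}])

```text
time: 8.35
ee_pos: [0.595, -0.0774, 0.1052]
tool_rot: [0.532, 0.847, -0.0, -0.0]
wrist_force: [-0.6, 0.1, 1.1]
finger_gap: 0.5
finger_force: 0.0
```

```bash
python3 s.py
python3 - <<'E'
from h import *
p,d=grab_frame('wrist');np.save('w7.npy',d);im=p[:,:,::-1].copy();cv2.imwrite('pics/w7.png',im)
E
```

```text
t 8.35 tcp [ 0.595  -0.0774  0.1052] toolx deg 115.67 F [-0.6  0.1  1.1] Ftool [ 0.4 -0.5 -1.1] q [-0.33  0.37  1.64  0.    1.13 -0.77]
wheel in tool [0.1134 0.0002 0.0673]
```

View pics/w7.png

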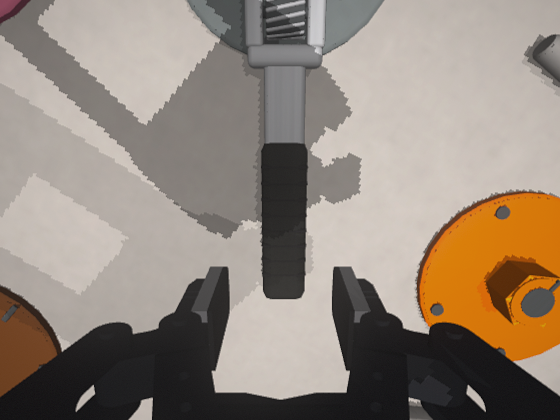

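The sleeve is at columns 262–307, rows 143–298, centred between the fingers and aligned with the tool.

Run:
```python
from h import *
st=ctrl.read_state();C=cam('wrist',st);D=np.load('w7.npy');Rm=R.from_quat(st['tool_rot']).as_matrix()
for v in (150,200,250,290):
    P=np.array([pt(C,u,v,D) for u in range(245,325)]);k=np.flatnonzero(P[:,2]>.018);t=(P[k]-st['ee_pos'])@Rm
    print(v,'z',np.median(P[k,2]).round(4),'x',t[:,0].mean().round(4),'y',t[[0,-1],1].round(4))
w=pt(C,284,220,D);print(w)
n=np.array([.5253,.069]);S=ray(C,284,150,.026)[:2],ray(C,284,296,.02)[:2];print(S,[np.hypot(*(s-n)) for s in S],[np.degrees(np.arctan2(*(s-n)[::-1])) for s in S])
c=n+.16*np.array([np.cos(np.radians(-64)),np.sin(np.radians(-64))]);print((Rm.T@(np.append(c,.008)-st['ee_pos'])).round(4))
```

```text
150 z 0.0236 x 0.0472 y [-0.0114  0.0162]
200 z 0.0245 x 0.0171 y [-0.011   0.0158]
250 z 0.0238 x -0.0138 y [-0.0111  0.0161]
290 z 0.0241 x -0.044 y [-0.0115  0.0161]
[ 0.5941036  -0.07051047  0.02482266]
(array([ 0.57534995, -0.03186723]), array([ 0.61805195, -0.1197964 ])) [np.float64(0.11260193384525415), np.float64(0.2103497213434645)] [np.float64(-63.609561930122815), np.float64(-63.8360244235786)]
[0.     0.0018 0.0968]
```

>>> drive_tool(deltas=[{"x":0.0,"y":0.002,"z":0.04,"ax":0.0,"ay":0.0,"az":0.0,"gripper":0.5},{"x":0.0,"y":0.002,"z":0.08,"ax":0.0,"ay":0.0,"az":0.0,"gripper":0.5},{"x":0.0,"y":0.002,"z":0.095,"ax":0.0,"ay":0.0,"az":0.0,"gripper":0.5},{"x":0.0,"y":0.002,"z":0.098,"ax":0.0,"ay":0.0,"az":0.0,"gripper":0.5},{"x":0.0,"y":0.002,"z":0.098,"ax":0.0,"ay":0.0,"az":0.0,"gripper":0.38},{"x":0.0,"y":0.002,"z":0.098,"ax":0.0,"ay":0.0,"az":0.0,"gripper":0.38}])

```text
time: 9.0
ee_pos: [0.5981, -0.0747, 0.01]
tool_rot: [0.531, 0.847, 0.0, 0.001]
wrist_force: [0.3, 0.3, -0.1]
finger_gap: 0.377
finger_force: 0.0
```

>>> drive_tool(deltas=[{"x":0.0005,"y":-0.0124,"z":0.0,"ax":0.0,"ay":0.0,"az":0.075,"gripper":0.38},{"x":0.0019,"y":-0.0247,"z":0.0,"ax":0.0,"ay":0.0,"az":0.15,"gripper":0.38},{"x":0.0042,"y":-0.0368,"z":0.0,"ax":0.0,"ay":0.0,"az":0.225,"gripper":0.38},{"x":0.0074,"y":-0.0488,"z":0.0,"ax":0.0,"ay":0.0,"az":0.3,"gripper":0.38},{"x":0.0115,"y":-0.0604,"z":0.0,"ax":0.0,"ay":0.0,"az":0.375,"gripper":0.38},{"x":0.0164,"y":-0.0718,"z":0.0,"ax":0.0,"ay":0.0,"az":0.45,"gripper":0.38},{"x":0.0222,"y":-0.0827,"z":0.0,"ax":0.0,"ay":0.0,"az":0.525,"gripper":0.38},{"x":0.0288,"y":-0.0932,"z":0.0,"ax":0.0,"ay":0.0,"az":0.6,"gripper":0.38}])

```text
time: 9.8
ee_pos: [0.5024, -0.0902, 0.0107]
tool_rot: [0.759, 0.651, 0.002, 0.003]
wrist_force: [2.2, 1.5, 0.8]
finger_gap: 0.378
finger_force: 1.2
```

```bash
python3 s.py
python3 - <<'E'
from h import *
p,d=grab_frame('wrist');im=p[:,:,::-1].copy();cv2.imwrite('pics/w8.png',im)
t=grab_frame('top')[0][:,:,::-1];c=cv2.resize(t[180:272,200:300],(608,560),interpolation=cv2.INTER_CUBIC);c=np.clip(c*1.5,0,255).astype(np.uint8)
cv2.imwrite('pics/t8.png',cv2.resize(np.hstack([cv2.resize(im,(400,300)),cv2.resize(c,(326,300))]),(726,300)))
E
```

```text
t 9.8 tcp [ 0.5024 -0.0902  0.0107] toolx deg 81.27 F [2.2 1.5 0.8] Ftool [ 1.8  1.9 -0.8] q [-0.41  0.36  1.91  0.    0.87 -0.26]
wheel in tool [ 0.1204  0.0257 -0.0273]
```

View pics/t8.png

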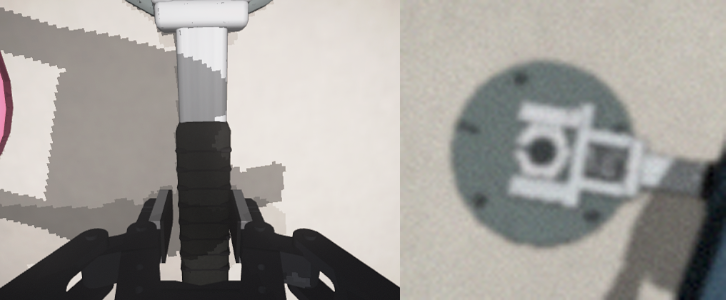

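The wrench has swung about 34° with the handle caged between the fingers. In the top crop the nut is at (541,150), the index line at (468,127) and the handle about 10° off level. About 8–10° remain, plus lag.

>>> drive_tool(deltas=[{"x":0.0002,"y":-0.0066,"z":0.0,"ax":0.0,"ay":0.0,"az":0.04,"gripper":0.38},{"x":0.0005,"y":-0.0132,"z":0.0,"ax":0.0,"ay":0.0,"az":0.08,"gripper":0.38},{"x":0.0012,"y":-0.0198,"z":0.0,"ax":0.0,"ay":0.0,"az":0.12,"gripper":0.38},{"x":0.0022,"y":-0.0271,"z":0.0,"ax":0.0,"ay":0.0,"az":0.165,"gripper":0.38},{"x":0.0022,"y":-0.0271,"z":0.0,"ax":0.0,"ay":0.0,"az":0.165,"gripper":0.38},{"x":0.0022,"y":-0.0271,"z":0.0,"ax":0.0,"ay":0.0,"az":0.165,"gripper":0.5},{"x":0.0022,"y":-0.0271,"z":0.0,"ax":0.0,"ay":0.0,"az":0.165,"gripper":0.5}])

```text
time: 10.6
ee_pos: [0.4742, -0.0832, 0.0084]
tool_rot: [0.809, 0.588, 0.0, 0.0]
wrist_force: [0.0, -0.3, -0.5]
finger_gap: 0.499
finger_force: 0.0
```

>>> drive_tool(deltas=[{"x":0.0,"y":0.0,"z":-0.04,"ax":0.0,"ay":0.0,"az":0.0,"gripper":0.5},{"x":0.0,"y":0.0,"z":-0.08,"ax":0.0,"ay":0.0,"az":0.0,"gripper":0.5},{"x":0.03,"y":0.0,"z":-0.09,"ax":0.0,"ay":0.0,"az":0.0,"gripper":0.5},{"x":0.07,"y":0.0,"z":-0.09,"ax":0.0,"ay":0.0,"az":0.0,"gripper":0.5},{"x":0.1,"y":0.0,"z":-0.09,"ax":0.0,"ay":0.0,"az":0.0,"gripper":0.5},{"x":0.1,"y":0.0,"z":-0.09,"ax":0.0,"ay":0.0,"az":0.0,"gripper":0.5}])

```text
time: 11.2
ee_pos: [0.5053, 0.0148, 0.0983]
tool_rot: [0.808, 0.59, 0.0, -0.0]
wrist_force: [-0.2, -0.6, 0.4]
finger_gap: 0.498
finger_force: 0.0
```

```bash
python3 s.py
python3 - <<'E'
from h import *
p,d=grab_frame('wrist');np.save('w9.npy',d);im=p[:,:,::-1].copy();cv2.imwrite('pics/w9.png',im)
E
```

```text
t 11.2 tcp [0.5053 0.0148 0.0983] toolx deg 72.26 F [-0.2 -0.6  0.4] Ftool [-0.7 -0.  -0.4] q [-0.21  0.19  1.89  0.    1.06  0.1 ]
wheel in tool [0.0221 0.0356 0.0603]
```

View pics/w9.png

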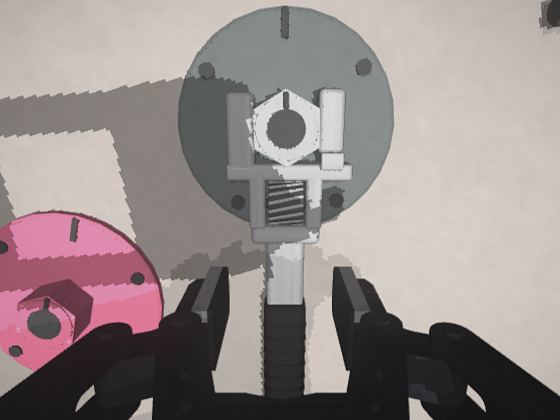

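The near view shows the nut at (287,128) with its line at (286,99) and the index line at (285,23), so they are in line. The jaws touch both flats at x about 254 and 320. A quick numeric check before handing in.

Run:
```python
from h import *
st=ctrl.read_state();C=cam('wrist',st);D=np.load('w9.npy');Rm=R.from_quat(st['tool_rot']).as_matrix()
n=ray(C,287,128,.032);i=ray(C,285,20,.009);m=ray(C,286,97,.032)
a=lambda p:np.degrees(np.arctan2(*(p-n)[1::-1]));print(n,'index',a(i),'mark',a(m))
for v in (105,125,150):
    P=np.array([pt(C,u,v,D) for u in range(215,360)]);y=(P-st['ee_pos'])@Rm[:,1]
    hi=P[:,2]>.0155;e=np.flatnonzero(np.diff(hi.astype(int)));print(v,(1e3*y[e]).round(1))
g=cv2.cvtColor(cv2.imread('pics/w9.png'),cv2.COLOR_BGR2GRAY);print(g[120,222:262],g[120,312:352])
```

```text
[0.52650642 0.07012464 0.032     ] index 73.23741478911336 mark 74.41541194947843
105 [-33.2 -15.  -13.5  18.4  21.2  35.3]
125 [-33.1  35.3]
150 [-32.9 -15.1 -14.4  17.8  22.4  34.8]
[ 91  91  91  88  86 111 118 125 130 132 131 131 132 132 132 131 131 130
 129 131 130 131 129 155 225 221 220 212 198 184 173 192 217 216 215 216
 216 217 217 218] [217 216 214 214 212 212 220 213 160 178 195 211 217 216 216 216 217 217
 216 217 218 216 215 214 212 212 212 211 209 200 188 167 107 141 141 141
 141 141 141 142]
```

```bash
python3 -c "
from workcell import ctrl
print(ctrl.sign_off())"
```

```text
the job is handed in; nothing more can be done
None
```

The job is handed in at about 11 s: the wrench was rolled tight on the nut, then swung clockwise until the nut's line pointed at the index line to within about 1° as measured, with the wrench left snug and the gripper clear.

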